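# Lock the roller stones into the wet grinder

### The job

The wet grinder is being put back together after washing. Turn the black roller-stone holder in the drum until you feel it drop home over its hidden shaft key, then push the steel spring clip with the orange tab sideways into the groove that this uncovers under the shaft's head, until it snaps fully home, and let go. Feel for it, do not force the clip, and leave the other things on the table where they stand.

Things in the scene. Friction and masses are not known exactly. Their poses are not given: they have to be found in the camera images.
- grinder: The wet grinder, fixed; origin under its upright shaft axis, on the table, z up. Ivory base 270 mm across, 100 mm high; open steel drum, 230 mm outside, 214 mm inside, rim at 232 mm height, two handles out to 142 mm from the axis. In the middle stands the fixed shaft: its head is 28 mm in diameter, 14.5 mm high; the clip groove under the head is a round neck, 18 mm diameter, 7.5 mm high.
- holder_drop (a joint): Height (m) of the holder above home on the shaft. It starts 0.012, resting on the hidden key and covering the groove. At one angle (every half turn, +-0.06 rad) it falls home to 0 unless held up, and turns no further. Home, the hub's top (64 mm steel washer) is the groove's lower side, 248 to 262 mm above the table: the shaft's height is set to suit stone wear; find it by touch.
- holder (a joint): Turn (rad) of the black roller-stone holder about the shaft, counter-clockwise from above; at 0 its two wings lie along the grinder's x axis. The key's angle is hidden and not told: feel for it by turning, either way. It turns at 1 to 3 N on a wing, does not tip, weighs 0.9 kg. Wings: level bars 12 mm wide, 26 mm high, from 24 to 88 mm off the axis, tops 7 mm below the washer's top. A grey stone, 80 mm diameter, hangs 7 mm below each.
- clip_seat (a point): Seat of the steel spring clip: must come onto the shaft axis, from any side; half-way up its 5.5 mm thickness. z up as it lies flat at the start, x out through its mouth. A fork 72 mm long, 90 g: a back bar 42 mm wide, 36 to 50 mm behind; two sprung arms, 20 mm apart inside, with flared tips 22 mm ahead (mouth 34 mm).
- clip_throat (a point): Throat of the clip, 8.5 mm ahead of clip_seat: rounded lips on the arms, 13.6 mm apart. Pushed mouth first at the 18 mm neck, the arms spread (about 8 to 14 N; 3 mm each at most), then snap shut behind it; a tongue between the arms stops the neck 1 mm past the seat. The arms must be free to spread: hold the clip by its tab.
- clip_tab (a point): Centre of the clip's upright orange tab, 45 mm behind clip_seat, same axes. The tab is 10 mm thick along x, 26 mm wide along y, 36 mm high from the clip's underside (this point 18 mm up). When the clip is home its front is 26 mm from the shaft's head.
- tiffin: four-tier round steel lunch box, 118 mm across, 203 mm tall; origin at the centre of its underside
- tumbler: steel drinking tumbler, 68 mm across the rim, 75 mm tall, open top; origin at the centre of its underside
- bowl: small steel bowl, 110 mm across, 50 mm tall; origin at the centre of its underside
- mug: blue mug, 80 mm across, 85 mm tall; origin at the centre of its underside
- jar: amber glass jar with red lid, 66 mm across, 80 mm tall; origin at the centre of its underside
Things that resemble listed ones, but are neither listed nor needed, are in the scene too. Of the things that look like the part that bears clip_seat, the larger one is meant.

How it is judged (in metres and radians):
On the way, in this order (a step that is already met when the one before it is completed fails the run):
1. the roller holder has dropped home on its key (value of joint holder_drop below 0.003 m), for 0.2 s.
2. the clip is snapped onto the groove (horizontal distance between clip_seat and grinder below 0.003 m and z of clip_seat in the frame of grinder between 0.246 and 0.27 m and angle between clip_seat's own z axis and vertical below 0.12 rad), for 0.2 s.
At the end, for the whole second after the job is handed in: The holder is down home (within 3 mm), and the clip is snapped on the shaft's neck: its seat within 3 mm of the shaft axis, lying level (within 0.12 rad) between washer and head; the robot has let go (all of step 2 and value of joint holder_drop below 0.003 m); the robot touches nothing.
It fails at once if a bystander (lunch box, tumbler, bowl, mug or jar) is pushed more than 40 mm (distance of any of tiffin, tumbler, bowl, mug, jar from where it was at the start of the episode above 0.04 m).
It fails at once if the clip is forced against the grinder or its holder (over 45 N) (contact force between clip and grinder above 45 N).
It also fails if it takes over 67 s, if anything falls off the work surface, if the arm or the gripper's body presses on something with over 40 N, if the wrist force passes 120 N, or if a joint passes its speed limit or range.

### The arm

A 6-joint arm with a two-finger parallel gripper is mounted at the origin on the work surface. World frame = base frame: x ahead of the robot, y to its left, z up, the work surface at z = 0. Lengths are in m, angles in degrees, forces in N, time in s.
With the tool pointing down it reaches from about 0.35 to 0.875 m from the base axis. Payload 4.2 kg.
Tool frame: the origin (TCP) lies at the very end of the fingers, on their centre line; the grasp point (between the pads) lies 19 mm behind it; z points along the fingers, y is the direction in which the jaws open and shut (so a half turn about z gives the same grasp; the last joint's range is limited). The gripper opens to 87 mm and grips with 3 to 60 N. Pads are 19 mm wide; open, the fingers measure 117 mm over their backs; the gripper's body (75 mm by 190 mm) begins 51 mm behind the grasp point.
Start: joints at [80.707, 22.042, 0.453, 0, -68.411, -14.817], TCP at [0.255, 0.57, 0.223] pointing down, gripper open.
Joint ranges: [-179.83, 179.83], [-69.29, 118.12], [-61.27, 80.66], [-181.25, 117.63], [-171.15, -9.14], [-177.46, 177.46]. Speed limits (degrees/s): [159.86, 159.86, 180, 180, 180, 180].

### API

Orientations are given as a 3x3 rotation matrix whose columns are the frame's x, y, z axes.
In Python, from station import r, imaging gives the robot as it stands. The module is installed in compiled form; this text tells all that it offers.
- The arm moves only by the tool move_arm, never from a script. Its argument "motion" is one flat list of numbers, 7 for each row, row after row: the shift along the tool's x, y, z in units of 40 mm (1.0 is 40 mm), then the turn, a rotation vector about the tool's x, y, z in units of 5 degrees (1.0 is 5 degrees), then the gripper's target within -1 to 1 (shut at 1, half-way at 0, fully open at -1). In form: [dx, dy, dz, wx, wy, wz, gripper, dx, dy, dz, wx, wy, wz, gripper, ...]. A call has 1 to 20 rows; each row is the pose to reach, as a shift and turn from the pose measured when the call began, along the tool's axes at that moment; what a row does not reach only later rows make up. A row lasts 1/12 s, in which the tool goes at most 41.7 mm and 7.16 degrees, less where a joint would pass 70% of its speed; a pose out of reach is approached as far as the arm can. A call with a gripper value outside its range is refused whole. The fingers move at their own pace and stop on an object; the grip force is fixed at half the most. Time passes only in rows, so rows that repeat a pose let the fingers close. It gives the time, the measured TCP pose, the force and the opening at its end, in the units of the state.
- r.sense(): the state, without advancing time (a new reading comes with each control period).
- imaging.capture(name): name is "scene" or "top"; returns the picture (384x512x3 uint8, blue, green, red); there is no depth.
- imaging.camera_params(name): a dict with "intrinsics" (3x3 intrinsics, pixels), "world_from_camera" (4x4, takes a point from camera to world coordinates). Camera axes: x right, y down, z forward; pixel columns grow to the right and rows downward; lengths in m; the calibration is good to about 2 mm. A picture is of the moment at which its call begins. camera_params takes no time and is no camera call.
- r.finish_job(): hands the job in, once; it reports no verdict.
The state is a dict: "time_s": time; "joints": joint angles; "joint_velocities": joint speeds; "effort": joint torques, N m; "tcp_pos": TCP position; "ee_rot": TCP orientation; "wrist_force": force on the tool from outside, world axes, zero at the start; "moment": the same for the moment, N m; "gripper_width": opening from 0.0 (shut) to 1.0 (fully open).
Only numpy, scipy, OpenCV 4.12 (cv2) and the standard library are available. Lean on these libraries where they do the work, as an engineer would, in place of code of your own. Each camera call takes 0.05 s, during which the arm holds its last target.

## Working session

There is one attempt and no reset: what is moved stays moved. The work goes in short steps, Python scripts to look and compute and a tool call to move; the robot and the scene stay as the last step left them, time stands still between calls to the robot, and variables do not carry over. Pictures are saved under pics/ and viewed, and the job is handed in when it is done.

Besides the shell and the picture viewer there is one more tool, called after ">>>" by a JSON object that holds its "method" and its "body", one argument or row to a line. move_arm: Moves the arm, as the interface text tells. Its arguments: {"type":"object","properties":{"motion":{"type":"array","items":{"type":"number"}}},"required":["motion"]}

```bash
mkdir -p pics; python3 - <<'E'
from station import r, imaging
import cv2, numpy as np
for n in("scene","top"):
    im=imaging.capture(n); cv2.imwrite(f"pics/{n}0.png",im)
    p=imaging.camera_params(n); print(n,np.round(p["intrinsics"],1).tolist(),np.round(p["world_from_camera"],4).tolist())
print(r.sense())
E
```

```text
scene [[399.5, 0.0, 259.9], [0.0, 399.5, 192.6], [0.0, 0.0, 1.0]] [[-0.7726, 0.397, -0.4955, 1.0575], [0.6347, 0.5029, -0.5868, 0.62], [0.0162, -0.7678, -0.6405, 0.8147], [0.0, 0.0, 0.0, 1.0]]
top [[347.2, 0.0, 255.6], [0.0, 347.2, 193.0], [0.0, 0.0, 1.0]] [[0.0027, -0.9996, 0.0299, 0.4983], [-0.9996, -0.0036, -0.0298, -0.0067], [0.0299, -0.0298, -0.9991, 1.1593], [0.0, 0.0, 0.0, 1.0]]
{'time_s': 0.1, 'joints': array([ 8.07048882e+01,  2.20870314e+01,  3.86255431e-01, -2.60533409e-02,
       -6.84119297e+01, -1.48155524e+01]), 'joint_velocities': array([-0.06814376, -0.02421432,  0.11581066,  0.07151666,  0.06875994,
       -0.0521428 ]), 'effort': array([-3.69077870e-04, -3.91689420e+01,  1.87935179e+01,  4.23195899e+00,
        1.34588726e-02, -7.88430270e-05]), 'tcp_pos': array([0.25508114, 0.56997031, 0.22155073]), 'ee_rot': array([[ 9.12689669e-01, -4.08652698e-01, -7.34984456e-04],
       [-4.08653348e-01, -9.12687752e-01, -1.87292490e-03],
       [ 9.45645030e-05,  2.00975307e-03, -9.99997976e-01]]), 'wrist_force': array([-0.36606908,  0.02139348, -0.35965739]), 'moment': array([ 0.03473874,  0.01875544, -0.03054617]), 'gripper_width': 1.000883957776511}
```

View pics/scene0.png

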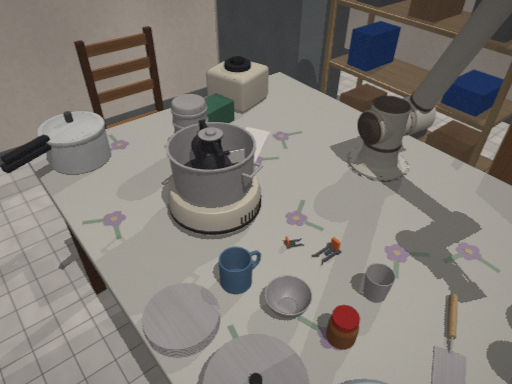

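View pics/top0.png

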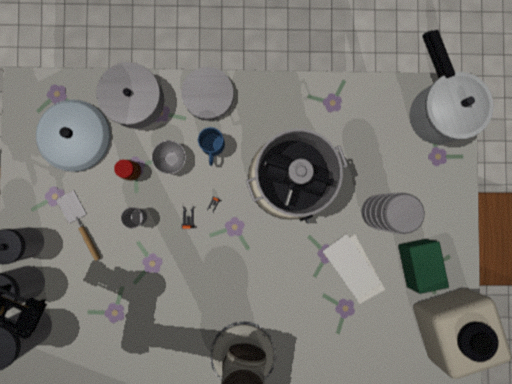

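```bash
python3 - <<'E'
import cv2, numpy as np
t=cv2.imread("pics/top0.png"); s=cv2.imread("pics/scene0.png")
a=cv2.resize(t[185:240,170:235],(650,550),interpolation=cv2.INTER_CUBIC)
b=cv2.resize(t[120:225,240:355],(660,603),interpolation=cv2.INTER_CUBIC)[:600]
c=cv2.resize(s[225:270,275:350],(750,450),interpolation=cv2.INTER_CUBIC)
d=cv2.resize(s[110:230,155:275],(600,600),interpolation=cv2.INTER_CUBIC)
for n,i in zip("abcd",(a,b,c,d)): cv2.imwrite(f"pics/c_{n}.png",i)
E
```

```text
(no output)
```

View pics/c_a.png

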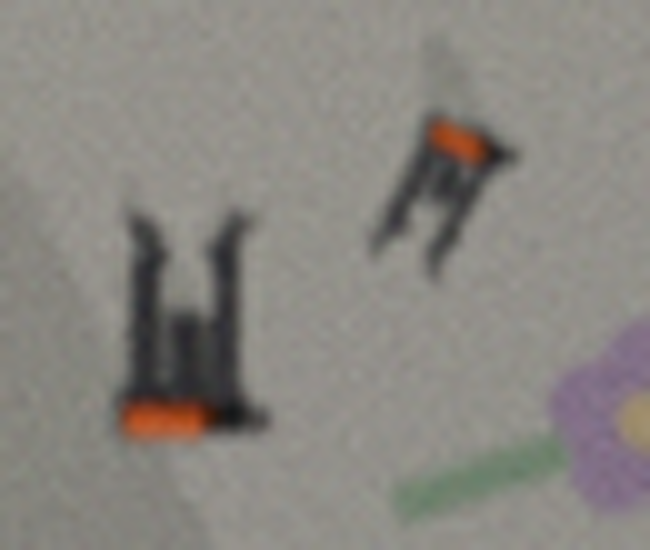

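View pics/c_b.png

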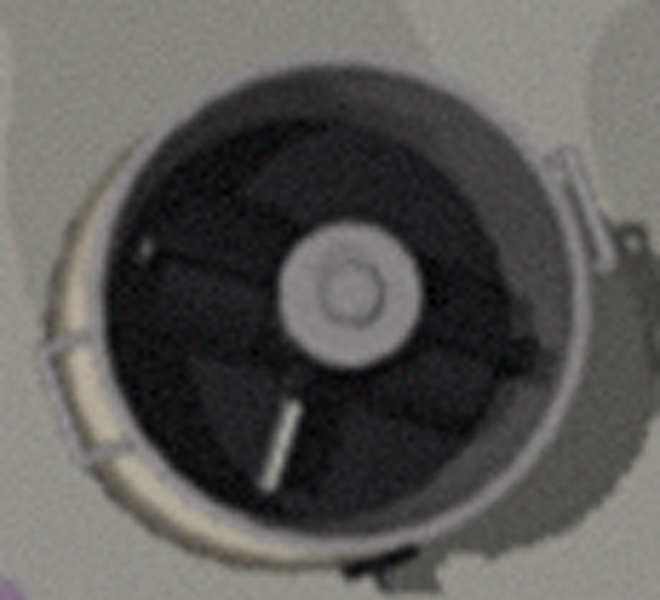

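View pics/c_c.png

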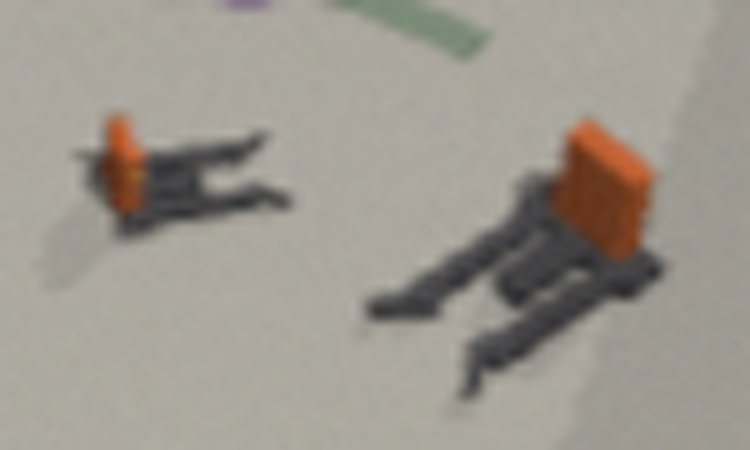

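View pics/c_d.png

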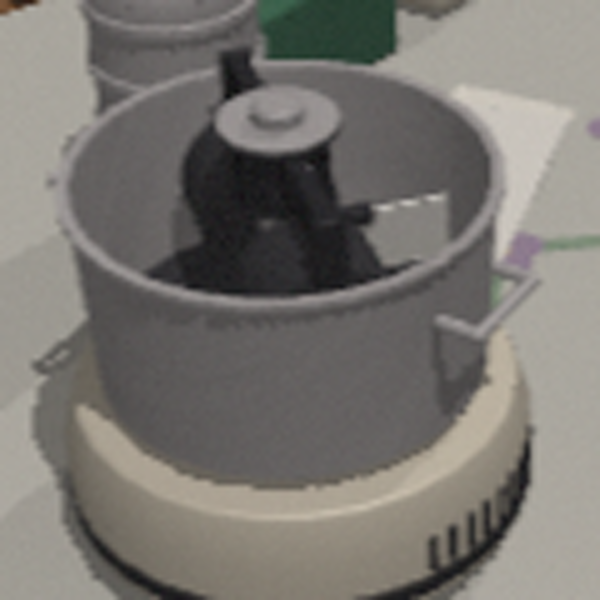

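```bash
cat > h.py <<'E'
import numpy as np, cv2
from station import r, imaging
def ray(n,u,v):
    p=imaging.camera_params(n);K=np.array(p["intrinsics"]);T=np.array(p["world_from_camera"])
    d=T[:3,:3]@np.linalg.solve(K,[u,v,1.]);return T[:3,3],d/np.linalg.norm(d)
def plane(n,u,v,z):
    o,d=ray(n,u,v);return o+d*(z-o[2])/d[2]
def proj(n,P):
    p=imaging.camera_params(n);K=np.array(p["intrinsics"]);T=np.linalg.inv(np.array(p["world_from_camera"]))
    q=K@(T[:3,:3]@np.asarray(P,float)+T[:3,3]);return q[:2]/q[2]
def tri(a,b):
    (o1,d1),(o2,d2)=ray("top",*a),ray("scene",*b)
    s=np.linalg.lstsq(np.c_[d1,-d2],o2-o1,rcond=None)[0]
    p,q=o1+s[0]*d1,o2+s[1]*d2
    return (p+q)/2,np.linalg.norm(p-q)
E
python3 - <<'E'
from h import *
np.set_printoptions(precision=4,suppress=True)
t=cv2.imread("pics/top0.png"); s=cv2.imread("pics/scene0.png")
# washer: bright region
for n,im,(u0,v0,u1,v1) in(("top",t,(285,155,318,188)),("scene",s,(195,122,228,145))):
    g=cv2.cvtColor(im,cv2.COLOR_BGR2GRAY)[v0:v1,u0:u1]
    th,m=cv2.threshold(cv2.GaussianBlur(g,(3,3),0),0,255,cv2.THRESH_OTSU)
    c=max(cv2.findContours(m,cv2.RETR_EXTERNAL,cv2.CHAIN_APPROX_NONE)[0],key=cv2.contourArea)
    e=cv2.fitEllipse(c);print(n,th,e[0][0]+u0,e[0][1]+v0,e[1],e[2])
# clip orange
for n,im in(("top",t),("scene",s)):
    h=cv2.cvtColor(im,cv2.COLOR_BGR2HSV)
    m=cv2.inRange(h,(3,150,90),(16,255,255))
    k,l,st,ce=cv2.connectedComponentsWithStats(m)
    for i in range(1,k):
        if st[i,4]>8: print(n,st[i],ce[i])
print(tri((301,171.4),(210.6,134)),tri((301,170.5),(210.6,131.6)))
for z in(.26,.27,.274,.28): print(z,plane("top",301,171.4,z)[:2],plane("scene",210.6,134,z)[:2])
E
```

```text
top 73.0 300.3806610107422 170.83833503723145 (23.78194236755371, 24.405929565429688) 15.952404022216797
scene 80.0 213.4320945739746 131.33301734924316 (21.681610107421875, 36.62484359741211) 99.90303802490234
top [ 479  194   33   86 2038] [495.0554 232.501 ]
top [213 198   5   3  10] [215.3 198.8]
top [182 225   9   3  24] [186.1667 226.0417]
top [481 271   3   7  11] [481.6364 273.8182]
scene [286 237   3   9  21] [286.9524 241.3333]
scene [331 238   9  13  80] [335.075 243.85 ]
scene [337 326  21  12 100] [348.64 333.49]
(array([ 0.5808, -0.1506,  0.263 ]), np.float64(0.0022451182336273427)) (array([ 0.5819, -0.1489,  0.2715]), np.float64(0.003272608928469541))
0.26 [ 0.582  -0.1518] [ 0.5775 -0.1538]
0.27 [ 0.5811 -0.1502] [ 0.5862 -0.1399]
0.274 [ 0.5807 -0.1495] [ 0.5896 -0.1343]
0.28 [ 0.5801 -0.1485] [ 0.5948 -0.1259]
```

```bash
python3 - <<'E'
from h import *
np.set_printoptions(precision=4,suppress=True)
t=cv2.imread("pics/top0.png")
# drum rim points by eye in crop b (scale 5.74)
P=np.array([[90,300],[108,400],[165,490],[240,535],[330,552],[430,530],[520,470],[575,390],[590,300],[570,205],[520,130],[440,80],[340,62],[230,85],[150,145],[108,220]],float)
P=P/5.7391+[240,120]
W=np.array([plane("top",u,v,.232)[:2] for u,v in P])
A=np.c_[2*W,np.ones(len(W))];x=np.linalg.lstsq(A,(W**2).sum(1),rcond=None)[0];print("rim c",x[:2],"R",np.sqrt(x[2]+x[0]**2+x[1]**2))
# top edges of wing by eye
f=lambda u,v,z:plane("top",u/5.7391+240,v/5.7391+120,z)[:2]
for q in((147,248),(520,350)): print("wing tip",f(*q,.254))
# clip: dark + orange, table-level
g=lambda u,v,z:plane("top",u/10+170,v/10+185,z)[:2]
print("tipL",g(135,213,.004),"tipR",g(247,220,.004),"backL?",g(120,425,.004),"backR",g(258,422,.004))
print("tab top L/R",g(122,420,.036),g(210,420,.036))
print("tab tri",tri((186.2,226.0),(335,240)))
for z in(0,.018,.036):print(z,plane("scene",335.1,243.9,z)[:2],plane("top",186.2,226.6,z)[:2])
k=lambda u,v,z:plane("scene",u/10+275,v/10+225,z)[:2]
print("scene tips",k(370,308,.003),k(465,392,.003),"back ends",k(660,270,.003), "tabtop corners",k(588,120,.036),k(655,178,.036))
print("tab bottom",k(555,215,.0055),k(625,262,.0055))
E
```

```text
rim c [ 0.58   -0.1517] R 0.11667362906236199
wing tip [ 0.6035 -0.0597]
wing tip [ 0.5577 -0.2309]
tipL [0.488  0.1973] tipR [0.4858 0.1604] backL? [0.4181 0.2016] backR [0.4191 0.1562]
tab top L/R [0.4219 0.1952] [0.4219 0.1671]
tab tri (array([0.4243, 0.1833, 0.0364]), np.float64(0.002589027698430599))
0 [0.4044 0.174 ] [0.4208 0.1885]
0.018 [0.4188 0.1838] [0.422  0.1854]
0.036 [0.4332 0.1937] [0.4232 0.1824]
scene tips [0.4875 0.1664] [0.4886 0.2024] back ends [0.4164 0.2058] tabtop corners [0.4172 0.1743] [0.419 0.2  ]
tab bottom [0.4259 0.1757] [0.4237 0.1993]
```

```bash
cat >> h.py <<'E'
def go(pos,yyaw):
    """numbers for world TCP pos and jaw(y)-axis yaw deg, tool straight down"""
    from scipy.spatial.transform import Rotation as Ro
    s=r.sense();R=np.array(s["ee_rot"]);a=np.radians(yyaw)
    y=np.array([np.cos(a),np.sin(a),0]);z=np.array([0,0,-1.]);x=np.cross(y,z)
    d=R.T@(np.array(pos)-s["tcp_pos"])/.04
    w=Ro.from_matrix(R.T@np.c_[x,y,z]).as_rotvec(degrees=True)/5
    return np.round(np.r_[d,w],3)
def st():
    s=r.sense();R=s["ee_rot"];print("t",round(s["time_s"],2),"tcp",np.round(s["tcp_pos"],4),"yyaw",round(np.degrees(np.arctan2(R[1,1],R[0,1])),2),"tilt",np.round(R[:2,2],4),"F",np.round(s["wrist_force"],2),"M",np.round(s["moment"],2),"w",round(s["gripper_width"],3),"j",np.round(s["joints"],1))
E
python3 - <<'E'
from h import *
st(); print(go((.255,.57,.33),-114.1).tolist()); print(go((.5805,-.151,.33),165).tolist())
E
```

```text
t 0.1 tcp [0.2551 0.57   0.2216] yyaw -114.12 tilt [-0.0007 -0.0019] F [-0.37  0.02 -0.36] M [ 0.03  0.02 -0.03] w 1.001 j [ 80.7  22.1   0.4  -0.  -68.4 -14.8]
[-0.002, 0.006, -2.711, 0.023, -0.001, -0.004]
[14.791, 13.131, -2.683, 0.018, -0.017, 16.176]
```

>>> {"method": "move_arm", "body": {
  "motion": [0, 0, -2.7, 0, 0, 0, 1, 1, 0.9, -2.7, 0, 0, 1.2, 1, 14.8, 13.13, -2.68, 0, 0, 16.18, 1, 14.8, 13.13, -2.68, 0, 0, 16.18, 1, 14.8, 13.13, -2.68, 0, 0, 16.18, 1, 14.8, 13.13, -2.68, 0, 0, 16.18, 1, 14.8, 13.13, -2.68, 0, 0, 16.18, 1, 14.8, 13.13, -2.68, 0, 0, 16.18, 1, 14.8, 13.13, -2.68, 0, 0, 16.18, 1, 14.8, 13.13, -2.68, 0, 0, 16.18, 1, 14.8, 13.13, -2.68, 0, 0, 16.18, 1, 14.8, 13.13, -2.68, 0, 0, 16.18, 1, 14.8, 13.13, -2.68, 0, 0, 16.18, 1, 14.8, 13.13, -2.68, 0, 0, 16.18, 1, 14.8, 13.13, -2.68, 0, 0, 16.18, 1, 14.8, 13.13, -2.68, 0, 0, 16.18, 1, 14.8, 13.13, -2.68, 0, 0, 16.18, 1, 14.8, 13.13, -2.68, 0, 0, 16.18, 1]
}}

```text
time_s: 1.6
tcp_pos: [0.5403, -0.0629, 0.3253]
ee_rot: [[-0.259, -0.966, -0.001], [-0.966, 0.259, -0.002], [0.002, 0.001, -1.0]]
wrist_force: [1.0, 0.4, -0.1]
gripper_width: 0.008
```

```bash
python3 - <<'E'
from h import *
st(); print(go((.5805,-.151,.30),165).tolist())
E
```

```text
t 1.6 tcp [ 0.5403 -0.0629  0.3253] yyaw 164.98 tilt [-0.0013 -0.0016] F [ 0.96  0.43 -0.08] M [ 0.13 -0.11  0.04] w 0.008 j [ 10.5  10.9  -0.6   0.1 -78.6 -25.5]
[1.865, -1.543, 0.634, 0.01, -0.021, -0.005]
```

>>> {"method": "move_arm", "body": {
  "motion": [1.865, -1.543, 0.634, 0, 0, 0, 1, 1.865, -1.543, 0.634, 0, 0, 0, 1, 1.865, -1.543, 0.634, 0, 0, 0, 1, 1.865, -1.543, 0.634, 0, 0, 0, 1, 1.865, -1.543, 0.634, 0, 0, 0, 1, 1.865, -1.543, 0.634, 0, 0, 0, 1]
}}

```text
time_s: 2.1
tcp_pos: [0.5803, -0.1506, 0.3]
ee_rot: [[-0.259, -0.966, -0.002], [-0.966, 0.259, -0.001], [0.002, 0.001, -1.0]]
wrist_force: [0.1, -0.4, 0.6]
gripper_width: 0.009
```

```bash
python3 - <<'E'
from h import *
st()
E
```

```text
t 2.1 tcp [ 0.5803 -0.1506  0.3   ] yyaw 164.99 tilt [-0.0017 -0.0015] F [ 0.13 -0.38  0.6 ] M [ 0.11 -0.01 -0.02] w 0.009 j [  1.   17.2   4.3   0.1 -77.2 -16. ]
```

>>> {"method": "move_arm", "body": {
  "motion": [0, 0, 0.2, 0, 0, 0, 1, 0, 0, 0.3, 0, 0, 0, 1, 0, 0, 0.4, 0, 0, 0, 1, 0, 0, 0.45, 0, 0, 0, 1, 0, 0, 0.475, 0, 0, 0, 1, 0, 0, 0.5, 0, 0, 0, 1]
}}

```text
time_s: 2.6
tcp_pos: [0.5802, -0.1504, 0.28]
ee_rot: [[-0.258, -0.966, -0.002], [-0.966, 0.258, -0.002], [0.002, 0.001, -1.0]]
wrist_force: [-0.1, -0.0, -0.3]
gripper_width: 0.004
```

>>> {"method": "move_arm", "body": {
  "motion": [0, 0, 0.025, 0, 0, 0, 1, 0, 0, 0.05, 0, 0, 0, 1, 0, 0, 0.075, 0, 0, 0, 1, 0, 0, 0.1, 0, 0, 0, 1]
}}

```text
time_s: 2.93
tcp_pos: [0.5803, -0.1504, 0.276]
ee_rot: [[-0.259, -0.966, -0.001], [-0.966, 0.259, -0.002], [0.002, 0.001, -1.0]]
wrist_force: [-0.1, -0.3, -0.7]
gripper_width: 0.006
```

>>> {"method": "move_arm", "body": {
  "motion": [0, 0, 0.025, 0, 0, 0, 1, 0, 0, 0.05, 0, 0, 0, 1, 0, 0, 0.075, 0, 0, 0, 1]
}}

```text
time_s: 3.18
tcp_pos: [0.5804, -0.1506, 0.2759]
ee_rot: [[-0.258, -0.966, 0.001], [-0.966, 0.258, -0.003], [0.002, -0.002, -1.0]]
wrist_force: [-4.5, 3.4, 11.6]
gripper_width: 0.006
```

```bash
python3 - <<'E'
from h import *
p=np.array([.5805,-.151])+.065*np.array([np.cos(np.radians(75)),np.sin(np.radians(75))])
print(p,go((.5803,-.1505,.292),165).tolist(),go((*p,.292),165).tolist(),go((*p,.236),165).tolist())
E
```

```text
[ 0.59732324 -0.08821482] [-0.0, 0.002, -0.403, -0.019, -0.026, 0.01] [-1.614, -0.008, -0.407, -0.019, -0.026, 0.01] [-1.618, -0.005, 0.993, -0.019, -0.026, 0.01]
```

>>> {"method": "move_arm", "body": {
  "motion": [0, 0, -0.4, 0, 0, 0, 0.08, -0.4, 0, -0.4, 0, 0, 0, 0.08, -1.615, 0, -0.4, 0, 0, 0, 0.08, -1.615, 0, -0.4, 0, 0, 0, 0.08, -1.615, 0, -0.4, 0, 0, 0, 0.08, -1.615, 0, -0.4, 0, 0, 0, 0.08, -1.615, 0, -0.2, 0, 0, 0, 0.08, -1.615, 0, 0, 0, 0, 0, 0.08, -1.615, 0, 0.15, 0, 0, 0, 0.08, -1.615, 0, 0.3, 0, 0, 0, 0.08]
}}

```text
time_s: 4.02
tcp_pos: [0.5964, -0.089, 0.2623]
ee_rot: [[-0.259, -0.966, -0.001], [-0.966, 0.259, -0.003], [0.003, -0.0, -1.0]]
wrist_force: [-1.0, 0.4, 1.0]
gripper_width: 0.46
```

```bash
python3 - <<'E'
from h import *
st()
t=imaging.capture("top");s=imaging.capture("scene")
cv2.imwrite("pics/w1.png",np.hstack([cv2.resize(t[110:230,230:360],(390,360)),cv2.resize(s[80:200,150:280],(390,360))]))
E
```

```text
t 4.02 tcp [ 0.5964 -0.089   0.2623] yyaw 164.98 tilt [-0.0006 -0.0027] F [-0.99  0.38  1.02] M [ 0.07 -0.06 -0.03] w 0.46 j [  7.   18.5   0.9   0.2 -72.4 -22. ]
```

View pics/w1.png

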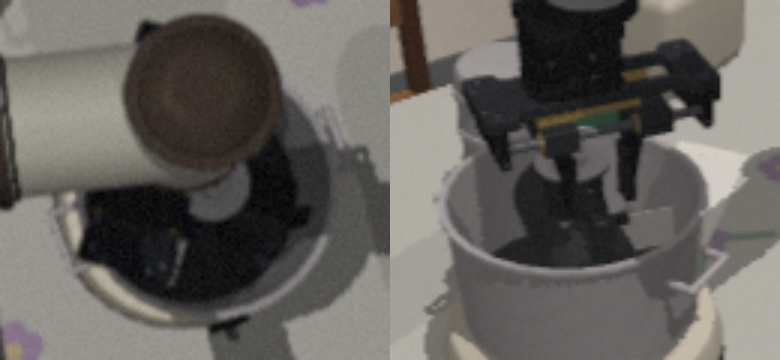

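```bash
python3 - <<'E'
from h import *
s=cv2.imread("pics/scene0.png");t=cv2.imread("pics/top0.png")
c=np.array([.5805,-.151])
out=[]
for n,im,(u0,v0) in(("scene",s,(155,110)),("top",t,(240,115))):
    k=cv2.resize(im[v0:v0+80+30,u0:u0+110],None,fx=4,fy=4,interpolation=cv2.INTER_CUBIC)
    k=np.clip(k.astype(float)*1.8,0,255).astype(np.uint8)
    for a in(75,255):
        d=np.array([np.cos(np.radians(a)),np.sin(np.radians(a))]);e=np.array([-d[1],d[0]])
        P=[c+d*.03+e*.006,c+d*.088+e*.006,c+d*.088-e*.006,c+d*.03-e*.006]
        Q=np.array([(proj(n,(*p,.259))-[u0,v0]+.5)*4 for p in P]).astype(int)
        cv2.polylines(k,[Q],True,(0,255,0) if a<180 else (0,0,255),1)
    out.append(k)
cv2.imwrite("pics/w2.png",np.hstack([o[:440,:] for o in out])[:, :800] if 0 else cv2.resize(np.hstack(out),(800,400)))
E
```

```text
(no output)
```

View pics/w2.png

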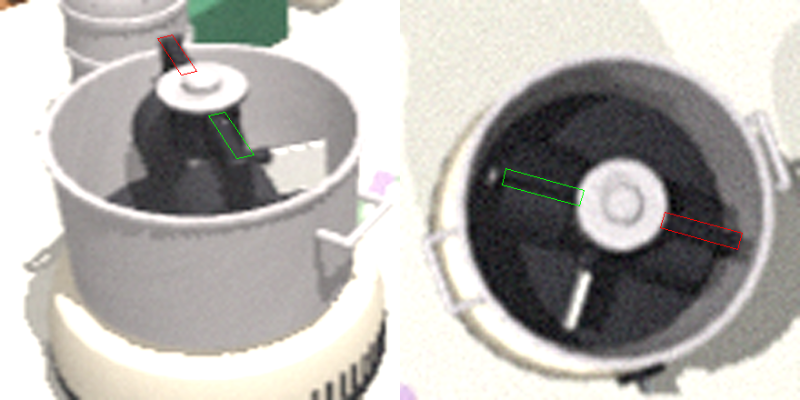

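```bash
python3 - <<'E'
from h import *
print(tri((290.9,189.8),(229.8,152.1)),tri((286.2,205.2),(244.4,149.05)))
E
```

```text
(array([ 0.53519458, -0.13266591,  0.19686679]), np.float64(0.003063146019960845)) (array([ 0.4930389 , -0.12024718,  0.19597041]), np.float64(0.0012005056194169046))
```

>>> {"method": "move_arm", "body": {
  "motion": [0.02, 0, 0.2, 0, 0, 0, 0.08, 0.02, -0.02, 0.4, 0, 0, 0, 0.08, 0.02, -0.02, 0.55, 0, 0, 0, 0.08, 0.02, -0.02, 0.66, 0, 0, 0, 0.08, 0.02, -0.02, 0.66, 0, 0, 0, 0.08]
}}

```text
time_s: 4.53
tcp_pos: [0.596, -0.0897, 0.2339]
ee_rot: [[-0.259, -0.966, -0.005], [-0.966, 0.259, -0.003], [0.004, 0.004, -1.0]]
wrist_force: [-0.2, -0.8, -0.1]
gripper_width: 0.458
```

```bash
cat >> h.py <<'E'
AX=np.array([.5805,-.151])
def arc(da,n,rr=.065,z=.236,yaw0=None):
    """rows rotating about shaft by da degrees total in n rows from present"""
    s=r.sense();R=s["ee_rot"];yy=np.degrees(np.arctan2(R[1,1],R[0,1]));th0=yy-90
    o=[]
    for i in range(1,n+1):
        th=np.radians(th0+da*i/n)
        o.append(go((*(AX+rr*np.array([np.cos(th),np.sin(th)])),z),yy+da*i/n))
    return np.round(o,2)
E
python3 - <<'E'
from h import *
st()
for d in(12,-12): print(arc(d,4).tolist())
E
```

```text
t 4.53 tcp [ 0.596  -0.0897  0.2339] yyaw 164.99 tilt [-0.0049 -0.0026] F [-0.16 -0.85 -0.12] M [ 0.1  -0.06  0.  ] w 0.458 j [  6.9  19.6  -1.7   0.1 -69.1 -21.9]
[[-0.04, 0.06, -0.05, 0.05, -0.04, -0.6], [-0.04, 0.15, -0.05, 0.05, -0.04, -1.2], [-0.02, 0.23, -0.05, 0.05, -0.04, -1.8], [-0.01, 0.32, -0.05, 0.05, -0.04, -2.4]]
[[-0.04, -0.11, -0.05, 0.05, -0.04, 0.6], [-0.04, -0.19, -0.05, 0.04, -0.04, 1.2], [-0.02, -0.28, -0.05, 0.04, -0.05, 1.8], [-0.01, -0.36, -0.05, 0.04, -0.05, 2.4]]
```

>>> {"method": "move_arm", "body": {
  "motion": [0, 0, 0, 0, 0, 0, 0.5, -0.04, 0.06, -0.05, 0, 0, -0.4, 0.5, -0.04, 0.12, -0.05, 0, 0, -0.8, 0.5, -0.04, 0.18, -0.05, 0, 0, -1.2, 0.5, -0.03, 0.23, -0.05, 0, 0, -1.6, 0.5]
}}

```text
time_s: 4.95
tcp_pos: [0.5883, -0.0859, 0.2365]
ee_rot: [[-0.12, -0.993, -0.002], [-0.993, 0.12, -0.002], [0.003, 0.002, -1.0]]
wrist_force: [1.3, 1.2, -0.2]
gripper_width: 0.261
```

```bash
python3 - <<'E'
from h import *
st()
print(arc(8,4).tolist())
E
```

```text
t 4.95 tcp [ 0.5883 -0.0859  0.2365] yyaw 173.11 tilt [-0.0023 -0.0024] F [ 1.32  1.17 -0.21] M [ 0.13 -0.52 -0.04] w 0.261 j [  7.4  18.6  -2.7   0.1 -68.8 -14.3]
[[0.02, 0.06, 0.01, 0.02, -0.03, -0.4], [0.02, 0.11, 0.01, 0.02, -0.03, -0.8], [0.02, 0.17, 0.01, 0.02, -0.03, -1.2], [0.03, 0.22, 0.01, 0.02, -0.03, -1.6]]
```

>>> {"method": "move_arm", "body": {
  "motion": [0.02, 0.06, 0.01, 0, 0, -0.4, 0.5, 0.02, 0.11, 0.01, 0, 0, -0.8, 0.5, 0.02, 0.17, 0.01, 0, 0, -1.2, 0.5, 0.03, 0.22, 0.01, 0, 0, -1.6, 0.5]
}}

```text
time_s: 5.28
tcp_pos: [0.5802, -0.0859, 0.2366]
ee_rot: [[0.021, -1.0, 0.0], [-1.0, -0.021, -0.002], [0.002, -0.0, -1.0]]
wrist_force: [0.8, -0.2, -0.7]
gripper_width: 0.254
```

>>> {"method": "move_arm", "body": {
  "motion": [0, 0.06, 0, 0, 0, -0.4, 0.5, 0, 0.11, 0, 0, 0, -0.8, 0.5, 0.01, 0.17, 0, 0, 0, -1.2, 0.5, 0.02, 0.22, 0, 0, 0, -1.6, 0.5]
}}

```text
time_s: 5.62
tcp_pos: [0.5723, -0.0865, 0.2372]
ee_rot: [[0.162, -0.987, 0.003], [-0.987, -0.162, -0.002], [0.002, -0.003, -1.0]]
wrist_force: [1.4, 1.1, -1.7]
gripper_width: 0.251
```

```bash
python3 - <<'E'
from h import *
st()
print(arc(8,4).tolist())
E
```

```text
t 5.62 tcp [ 0.5723 -0.0865  0.2372] yyaw -170.67 tilt [ 0.0031 -0.0019] F [ 1.39  1.11 -1.69] M [ 0.29 -0.43  0.03] w 0.251 j [  7.5  16.9  -5.1   0.1 -67.9   1.8]
[[-0.0, 0.12, 0.03, -0.03, -0.03, -0.4], [0.0, 0.17, 0.03, -0.03, -0.03, -0.8], [0.01, 0.23, 0.03, -0.03, -0.03, -1.2], [0.01, 0.28, 0.03, -0.03, -0.03, -1.6]]
```

>>> {"method": "move_arm", "body": {
  "motion": [0, 0.1, 0.02, 0, 0, -0.4, 0.5, 0, 0.16, 0.03, 0, 0, -0.8, 0.5, 0.01, 0.22, 0.03, 0, 0, -1.2, 0.5, 0.01, 0.27, 0.03, 0, 0, -1.6, 0.5]
}}

```text
time_s: 5.95
tcp_pos: [0.5629, -0.0887, 0.2371]
ee_rot: [[0.3, -0.954, 0.007], [-0.954, -0.3, -0.002], [0.004, -0.006, -1.0]]
wrist_force: [1.5, -1.6, 0.1]
gripper_width: 0.255
```

>>> {"method": "move_arm", "body": {
  "motion": [0, 0.06, 0, 0, 0, -0.4, 0.5, 0, 0.11, 0, 0, 0, -0.8, 0.5, 0.01, 0.17, 0, 0, 0, -1.2, 0.5, 0.02, 0.23, 0, 0, 0, -1.6, 0.5]
}}

```text
time_s: 6.28
tcp_pos: [0.5554, -0.0918, 0.2378]
ee_rot: [[0.432, -0.902, 0.01], [-0.902, -0.432, -0.001], [0.006, -0.009, -1.0]]
wrist_force: [0.9, 1.0, -0.1]
gripper_width: 0.245
```

```bash
python3 - <<'E'
from h import *
st()
print(arc(8,4).tolist())
E
```

```text
t 6.28 tcp [ 0.5554 -0.0918  0.2378] yyaw -154.43 tilt [ 0.0103 -0.0014] F [ 0.94  1.02 -0.09] M [ 0.47 -0.33 -0.01] w 0.245 j [  7.2  15.1  -7.5   0.2 -66.8  18.3]
[[-0.02, 0.13, 0.04, -0.1, -0.07, -0.4], [-0.02, 0.19, 0.04, -0.1, -0.07, -0.8], [-0.01, 0.24, 0.04, -0.1, -0.07, -1.2], [-0.0, 0.3, 0.04, -0.1, -0.07, -1.6]]
```

>>> {"method": "move_arm", "body": {
  "motion": [-0.01, 0.1, 0.04, -0.1, -0.07, -0.4, 0.5, -0.01, 0.17, 0.04, -0.1, -0.07, -0.8, 0.5, 0, 0.24, 0.04, -0.1, -0.07, -1.2, 0.5, 0, 0.29, 0.04, -0.1, -0.07, -1.6, 0.5]
}}

```text
time_s: 6.62
tcp_pos: [0.5455, -0.0966, 0.2368]
ee_rot: [[0.555, -0.832, 0.002], [-0.832, -0.555, -0.0], [0.001, -0.001, -1.0]]
wrist_force: [0.3, 0.2, 0.7]
gripper_width: 0.249
```

>>> {"method": "move_arm", "body": {
  "motion": [0, 0.07, 0, 0, 0, -0.4, 0.5, 0, 0.13, 0, 0, 0, -0.8, 0.5, 0.01, 0.19, 0, 0, 0, -1.2, 0.5, 0.01, 0.25, 0, 0, 0, -1.6, 0.5]
}}

```text
time_s: 6.95
tcp_pos: [0.5388, -0.1021, 0.2376]
ee_rot: [[0.666, -0.745, 0.006], [-0.746, -0.666, 0.001], [0.004, -0.005, -1.0]]
wrist_force: [3.8, 2.2, -2.0]
gripper_width: 0.251
```

```bash
python3 - <<'E'
from h import *
st()
print(arc(8,4).tolist())
E
```

```text
t 6.95 tcp [ 0.5388 -0.1021  0.2376] yyaw -138.2 tilt [0.0061 0.0006] F [ 3.76  2.17 -1.95] M [ 0.95 -1.36 -0.02] w 0.251 j [  6.2  13.8  -9.3   0.  -66.6  35.6]
[[-0.02, 0.09, 0.04, -0.06, -0.04, -0.4], [-0.01, 0.15, 0.04, -0.06, -0.04, -0.8], [-0.01, 0.21, 0.04, -0.05, -0.04, -1.2], [-0.0, 0.26, 0.04, -0.05, -0.04, -1.6]]
```

>>> {"method": "move_arm", "body": {
  "motion": [-0.01, 0.06, 0.03, -0.05, 0, -0.3, 0.5, -0.01, 0.1, 0.03, -0.05, 0, -0.5, 0.5, -0.01, 0.12, 0.03, -0.05, 0, -0.6, 0.5]
}}

```text
time_s: 7.2
tcp_pos: [0.5387, -0.1029, 0.2375]
ee_rot: [[0.705, -0.709, 0.014], [-0.709, -0.705, 0.001], [0.009, -0.011, -1.0]]
wrist_force: [7.6, 7.1, -2.0]
gripper_width: 0.25
```

```bash
python3 - <<'E'
from h import *
st()
print(arc(8,4).tolist())
E
```

```text
t 7.2 tcp [ 0.5387 -0.1029  0.2375] yyaw -135.13 tilt [0.0136 0.0013] F [ 7.6   7.13 -2.01] M [ 2.15 -2.05 -0.05] w 0.25 j [  6.1  13.6  -9.6   0.  -66.1  38.7]
[[-0.04, 0.17, 0.04, -0.12, -0.1, -0.4], [-0.03, 0.22, 0.04, -0.12, -0.1, -0.8], [-0.03, 0.28, 0.04, -0.12, -0.1, -1.2], [-0.02, 0.34, 0.04, -0.11, -0.11, -1.6]]
```

>>> {"method": "move_arm", "body": {
  "motion": [0, -0.1, 0, 0, 0, 0.1, 0.4, 0, -0.15, 0, 0, 0, 0.2, 0.3, 0, -0.15, -0.3, 0, 0, 0.2, 0.3, 0, -0.15, -0.9, 0, 0, 0.2, 0.3, 0, -0.15, -1.6, 0, 0, 0.2, 0.3, -1, -0.15, -2.5, 0, 0, 0.2, 0.3, -2, -0.15, -2.5, 0, 0, 0.2, 0.3, -3, -0.15, -2.5, 0, 0, 0.2, 0.3, -4, -0.15, -2.5, 0, 0, 0.2, 0.3, -5, -0.15, -2.5, 0, 0, 0.2, 0.3, -5, -0.15, -2.5, 0, 0, 0.2, 0.3]
}}

```text
time_s: 8.12
tcp_pos: [0.3967, 0.0454, 0.3367]
ee_rot: [[0.697, -0.717, 0.014], [-0.717, -0.697, 0.003], [0.008, -0.013, -1.0]]
wrist_force: [-0.6, -0.2, 0.3]
gripper_width: 0.349
```

```bash
python3 - <<'E'
from h import *
st()
t=imaging.capture("top");s=imaging.capture("scene")
cv2.imwrite("pics/t2.png",t);cv2.imwrite("pics/s2.png",s)
cv2.imwrite("pics/w3.png",np.hstack([cv2.resize(t[110:230,230:360],None,fx=3,fy=3,interpolation=2),cv2.resize(s[100:220,150:280],None,fx=3,fy=3,interpolation=2)]))
E
```

```text
t 8.12 tcp [0.3967 0.0454 0.3367] yyaw -135.79 tilt [0.0144 0.0031] F [-0.63 -0.18  0.33] M [-0.02  0.03  0.04] w 0.349 j [ 30.3  -5.4 -16.4   0.3 -78.2  13.8]
```

View pics/w3.png

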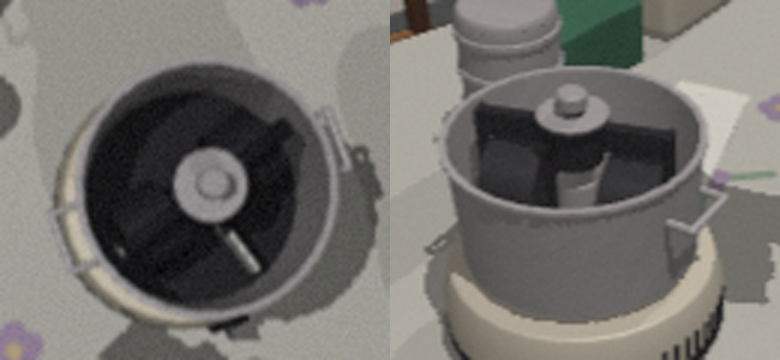

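```bash
python3 - <<'E'
from h import *
np.set_printoptions(precision=4,suppress=True)
t=cv2.imread("pics/t2.png"); s=cv2.imread("pics/s2.png")
for n,im,(u0,v0,u1,v1),f in(("top",t,(282,153,320,190),14),("scene",s,(192,120,236,148),14)):
    k=cv2.resize(im[v0:v1,u0:u1],None,fx=f,fy=f,interpolation=2)
    cv2.imwrite(f"pics/z_{n}.png",np.clip(k*1.5,0,255).astype(np.uint8))
h=cv2.cvtColor(t,cv2.COLOR_BGR2HSV);print("orange")
for n,im in(("top",t),("scene",s)):
    m=cv2.inRange(cv2.cvtColor(im,cv2.COLOR_BGR2HSV),(3,150,90),(16,255,255))
    k,l,st_,ce=cv2.connectedComponentsWithStats(m)
    print(n,[ (ce[i],st_[i,4]) for i in range(1,k) if st_[i,4]>8])
E
```

```text
orange
top [(array([495.5368, 236.6465]), np.int32(2744)), (array([215.3, 198.8]), np.int32(10))]
scene [(array([286.9524, 241.2857]), np.int32(21)), (array([335.075, 243.85 ]), np.int32(80)), (array([347.6887, 333.7264]), np.int32(106))]
```

View pics/z_top.png

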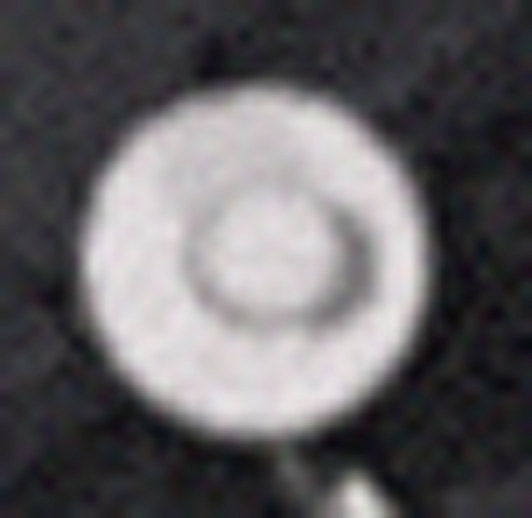

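View pics/z_scene.png

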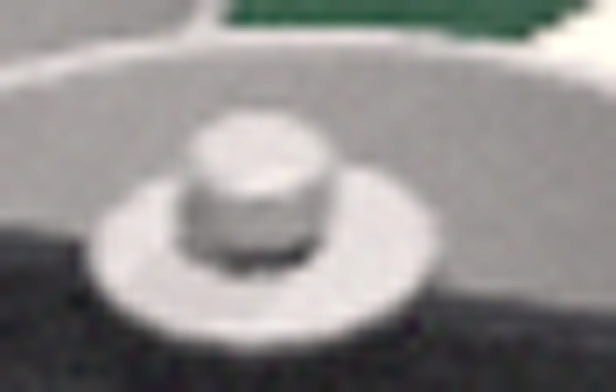

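```bash
python3 - <<'E'
from h import *
np.set_printoptions(precision=4,suppress=True)
print(tri((299.75,171.1),(210.3,136.9)))
print(plane("top",299.75,171.1,.254),plane("scene",210.3,136.9,.254),plane("scene",210.25,130.4,.276))
print(plane("top",282+268.5/14-.5,153+255.5/14-.5,.276))
print(go((.421,.1825,.06),180).tolist())
E
```

```text
(array([ 0.5828, -0.1489,  0.2557]), np.float64(0.001038116523032009))
[ 0.5833 -0.1494  0.254 ] [ 0.581  -0.1507  0.254 ] [ 0.5822 -0.1467  0.276 ]
[ 0.5822 -0.1484  0.276 ]
[-2.184, -2.712, 6.932, -0.175, -0.048, 8.816]
```

>>> {"method": "move_arm", "body": {
  "motion": [-0.8, -1, 2, 0, 0, 1.4, 0.08, -1.5, -1.9, 3.5, 0, 0, 2.8, 0.08, -2.18, -2.71, 5, -0.18, -0.05, 4.2, 0.08, -2.18, -2.71, 6, -0.18, -0.05, 5.6, 0.08, -2.18, -2.71, 6.93, -0.18, -0.05, 7, 0.08, -2.18, -2.71, 6.93, -0.18, -0.05, 8.4, 0.08, -2.18, -2.71, 6.93, -0.18, -0.05, 8.82, 0.08, -2.18, -2.71, 6.93, -0.18, -0.05, 8.82, 0.08]
}}

```text
time_s: 8.88
tcp_pos: [0.4204, 0.1809, 0.0554]
ee_rot: [[-0.004, -1.0, -0.006], [-1.0, 0.004, -0.005], [0.005, 0.006, -1.0]]
wrist_force: [0.3, -0.0, 0.0]
gripper_width: 0.457
```

```bash
python3 - <<'E'
from h import *
st()
s=imaging.capture("scene");t=imaging.capture("top")
cv2.imwrite("pics/g1.png",np.hstack([cv2.resize(s[190:290,260:390],None,fx=3,fy=3,interpolation=2),cv2.resize(t[160:260,140:270],None,fx=3,fy=3,interpolation=2)]))
print(go((.421,.183,.010),180).tolist())
E
```

```text
t 8.88 tcp [0.4204 0.1809 0.0554] yyaw 179.76 tilt [-0.006  -0.0051] F [ 0.3  -0.01  0.05] M [ 0.07 -0.03 -0.  ] w 0.457 j [ 43.7  18.1 -34.6  -0.  -37.8 -43.9]
[-0.071, -0.027, 1.155, 0.085, -0.077, -0.018]
```

View pics/g1.png

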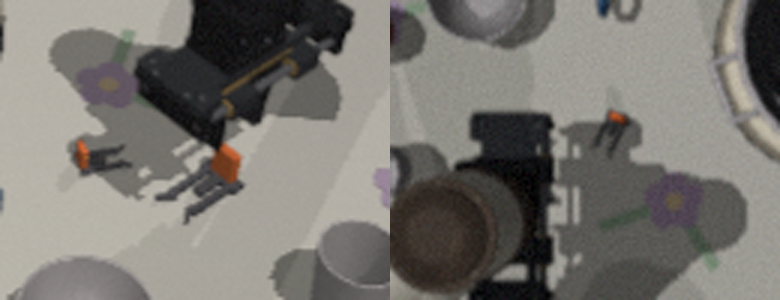

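```bash
python3 - <<'E'
from h import *
p=r.sense()["tcp_pos"]
for d in(-.035,-.02,0,.02,.035): print(d,((proj("scene",p+[d,0,0])-[260,190])*3).round(0))
print(((proj("scene",(.421,.183,.036))-[260,190])*3))
E
```

```text
-0.035 [254. 113.]
-0.02 [242. 121.]
0 [227. 131.]
0.02 [212. 141.]
0.035 [200. 149.]
[225.68130654 148.46232064]
```

>>> {"method": "move_arm", "body": {
  "motion": [-0.05, -0.03, 0.3, 0.08, -0.08, 0, 0.08, -0.05, -0.03, 0.6, 0.08, -0.08, 0, 0.08, -0.05, -0.03, 0.85, 0.08, -0.08, 0, 0.08, -0.05, -0.03, 1.05, 0.08, -0.08, 0, 0.08, -0.05, -0.03, 1.13, 0.08, -0.08, 0, 0.08, -0.05, -0.03, 1.13, 0.08, -0.08, 0, 0.08]
}}

```text
time_s: 9.48
tcp_pos: [0.4217, 0.1817, 0.0112]
ee_rot: [[-0.003, -1.0, -0.0], [-1.0, 0.003, 0.0], [-0.0, 0.0, -1.0]]
wrist_force: [0.6, 0.6, -0.0]
gripper_width: 0.459
```

```bash
python3 - <<'E'
from h import *
st()
s=imaging.capture("scene")
cv2.imwrite("pics/g2.png",cv2.resize(s[200:280,280:390],None,fx=6,fy=6,interpolation=2))
print(go((.421,.183,.010),180).tolist())
E
```

```text
t 9.48 tcp [0.4217 0.1817 0.0112] yyaw 179.85 tilt [-0.0003  0.0001] F [ 0.64  0.56 -0.04] M [ 0.05 -0.05  0.02] w 0.459 j [ 43.7  22.7 -37.   -0.  -30.3 -43.8]
[-0.023, 0.021, 0.039, -0.004, 0.007, -0.025]
```

View pics/g2.png

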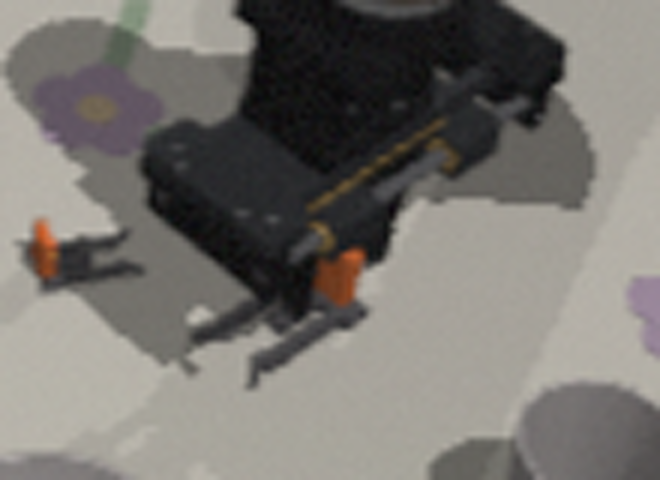

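>>> {"method": "move_arm", "body": {
  "motion": [-0.05, 0.01, 0.02, 0, 0, 0, 0.08, -0.05, 0.01, 0.02, 0, 0, 0, 0.4, -0.05, 0.01, 0.02, 0, 0, 0, 0.6, -0.05, 0.01, 0.02, 0, 0, 0, 1, -0.05, 0.01, 0.02, 0, 0, 0, 1, -0.05, 0.01, 0.02, 0, 0, 0, 1, -0.05, 0.01, 0.02, 0, 0, 0, 1]
}}

```text
time_s: 10.12
tcp_pos: [0.4214, 0.1841, 0.0108]
ee_rot: [[-0.002, -1.0, 0.0], [-1.0, 0.002, 0.001], [-0.001, -0.0, -1.0]]
wrist_force: [-0.0, 0.1, 1.1]
gripper_width: 0.11
```

```bash
python3 - <<'E'
from h import *
st()
s=imaging.capture("scene");t=imaging.capture("top")
cv2.imwrite("pics/g3.png",np.hstack([cv2.resize(s[210:280,290:380],None,fx=4.4,fy=4.4,interpolation=2),cv2.resize(t[180:250,150:240],None,fx=4.4,fy=4.4,interpolation=2)]))
E
```

```text
t 10.12 tcp [0.4214 0.1841 0.0108] yyaw 179.89 tilt [0.0004 0.0007] F [-0.04  0.07  1.07] M [0.08 0.08 0.02] w 0.11 j [ 43.9  22.7 -37.   -0.  -30.2 -44. ]
```

View pics/g3.png

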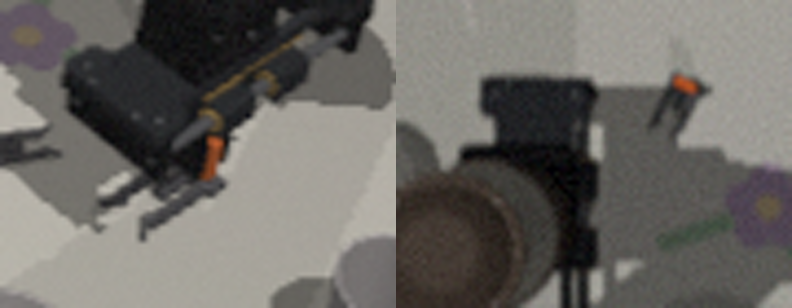

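```bash
python3 - <<'E'
from h import *
print(go((.4214,.1841,.33),180).tolist());print(go((.465,-.149,.31),180).tolist())
E
```

```text
[-0.005, -0.001, -7.979, -0.003, 0.007, -0.024]
[8.32, -1.108, -7.484, -0.003, 0.007, -0.024]
```

>>> {"method": "move_arm", "body": {
  "motion": [0, 0, -0.3, 0, 0, 0, 1, 0, 0, -0.8, 0, 0, 0, 1, 0, 0, -1.6, 0, 0, 0, 1, 0, 0, -2.4, 0, 0, 0, 1, 0, 0, -3.2, 0, 0, 0, 1, 0, 0, -4, 0, 0, 0, 1, 0, 0, -4.8, 0, 0, 0, 1, 0, 0, -5.6, 0, 0, 0, 1, 0, 0, -6.4, 0, 0, 0, 1, 0, 0, -7.2, 0, 0, 0, 1, 0.6, -0.1, -7.5, 0, 0, 0, 1, 1.4, -0.2, -7.5, 0, 0, 0, 1, 2.2, -0.4, -7.5, 0, 0, 0, 1, 3, -0.6, -7.5, 0, 0, 0, 1, 3.8, -0.7, -7.5, 0, 0, 0, 1, 4.6, -0.8, -7.5, 0, 0, 0, 1, 5.4, -0.9, -7.5, 0, 0, 0, 1, 6.2, -1, -7.5, 0, 0, 0, 1, 7, -1.1, -7.5, 0, 0, 0, 1, 7.6, -1.1, -7.5, 0, 0, 0, 1]
}}

```text
time_s: 11.88
tcp_pos: [0.4645, -0.1222, 0.31]
ee_rot: [[-0.003, -1.0, -0.001], [-1.0, 0.003, 0.001], [-0.001, 0.001, -1.0]]
wrist_force: [-0.2, -0.3, -0.4]
gripper_width: 0.11
```

```bash
python3 - <<'E'
from h import *
st();print(go((.465,-.149,.29),180).tolist())
E
```

```text
t 11.88 tcp [ 0.4645 -0.1222  0.31  ] yyaw 179.81 tilt [-0.0009  0.0007] F [-0.25 -0.32 -0.38] M [ 0.08 -0.08 -0.01] w 0.11 j [  4.7   4.6 -10.1  -0.  -75.3  -4.8]
[0.67, -0.016, 0.5, 0.011, 0.008, -0.037]
```

>>> {"method": "move_arm", "body": {
  "motion": [0.4, 0, 0.25, 0, 0, 0, 1, 0.67, 0, 0.5, 0, 0, 0, 1, 0.67, 0, 0.5, 0, 0, 0, 1, 0.67, 0, 0.5, 0, 0, 0, 1, 0.67, 0, 0.5, 0, 0, 0, 1]
}}

```text
time_s: 12.3
tcp_pos: [0.4644, -0.1485, 0.2899]
ee_rot: [[-0.003, -1.0, -0.001], [-1.0, 0.003, 0.001], [-0.001, 0.001, -1.0]]
wrist_force: [1.0, -0.4, -1.1]
gripper_width: 0.109
```

```bash
python3 - <<'E'
from h import *
st()
s=imaging.capture("scene");t=imaging.capture("top")
cv2.imwrite("pics/s3.png",s);cv2.imwrite("pics/t3.png",t)
cv2.imwrite("pics/g4.png",cv2.resize(s[105:155,190:265],None,fx=10,fy=10,interpolation=2))
cv2.imwrite("pics/g5.png",cv2.resize(t[140:215,260:340],None,fx=8,fy=8,interpolation=2))
E
```

```text
t 12.3 tcp [ 0.4644 -0.1485  0.2899] yyaw 179.85 tilt [-0.0011  0.0007] F [ 0.95 -0.35 -1.07] M [ 0.07 -0.04  0.04] w 0.109 j [  1.4   5.9 -11.4  -0.  -72.7  -1.5]
```

View pics/g4.png

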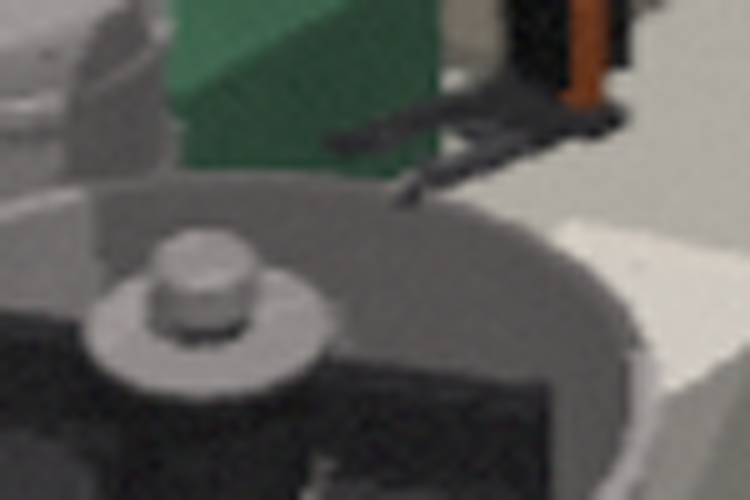

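View pics/g5.png

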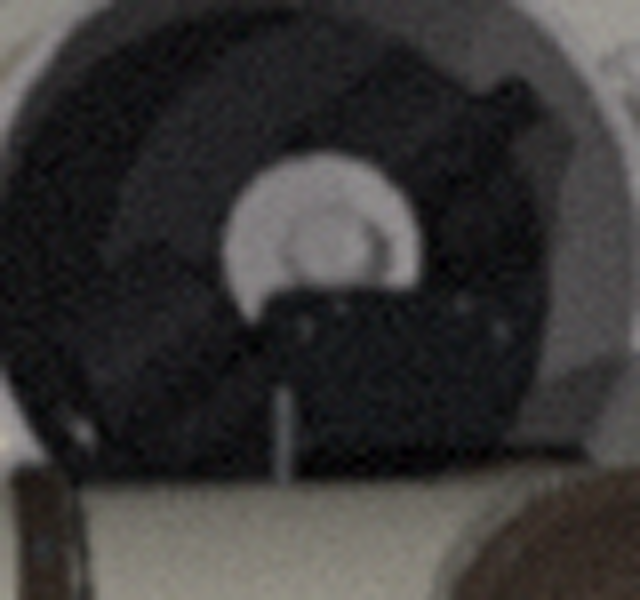

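```bash
python3 - <<'E'
from h import *
np.set_printoptions(precision=4,suppress=True)
a=plane("scene",190+32.5-.45,105+14.5-.45,.282);b=plane("scene",190+39.8-.45,105+20.5-.45,.2815);print(a,b,(a+b)/2,b-a)
# predicted
for d in(-.017,.017): print((proj("scene",(.4644+.067,-.1485+d,.282))-[190,105])*10+4.5)
# back bar ends: right end (625,115)
print(plane("scene",190+62.5-.45,105+12-.45,.281))
E
```

```text
[ 0.5303 -0.1671  0.282 ] [ 0.5329 -0.1306  0.2815] [ 0.5316 -0.1489  0.2818] [ 0.0026  0.0365 -0.0005]
[325.1766 148.6946]
[400.6065 200.187 ]
[ 0.4576 -0.1302  0.281 ]
```

```bash
python3 - <<'E'
from h import *
print(go((.497,-.149,.29),180).tolist(),go((.497,-.149,.268),180).tolist())
E
```

```text
[0.019, -0.808, 0.011, -0.001, 0.008, -0.021] [0.02, -0.808, 0.561, -0.001, 0.008, -0.021]
```

>>> {"method": "move_arm", "body": {
  "motion": [0.01, -0.3, 0, 0, 0, 0, 1, 0.01, -0.6, 0, 0, 0, 0, 1, 0.01, -0.81, 0, 0, 0, 0, 1, 0.01, -0.81, 0.2, 0, 0, 0, 1, 0.01, -0.81, 0.35, 0, 0, 0, 1, 0.01, -0.81, 0.45, 0, 0, 0, 1, 0.01, -0.81, 0.5, 0, 0, 0, 1, 0.01, -0.81, 0.55, 0, 0, 0, 1]
}}

```text
time_s: 13.07
tcp_pos: [0.4966, -0.1487, 0.2679]
ee_rot: [[-0.002, -1.0, -0.001], [-1.0, 0.002, 0.001], [-0.001, 0.001, -1.0]]
wrist_force: [-0.3, -0.0, -0.8]
gripper_width: 0.112
```

>>> {"method": "move_arm", "body": {
  "motion": [0, 0, 0.02, 0, 0, 0, 1, 0, 0, 0.03, 0, 0, 0, 1, 0, 0, 0.04, 0, 0, 0, 1, 0, 0, 0.04, 0, 0, 0, 1]
}}

```text
time_s: 13.4
tcp_pos: [0.4966, -0.1488, 0.2666]
ee_rot: [[-0.002, -1.0, -0.0], [-1.0, 0.002, 0.001], [-0.001, 0.0, -1.0]]
wrist_force: [-0.3, -0.0, -1.0]
gripper_width: 0.112
```

```bash
python3 - <<'E'
from h import *
st()
E
```

```text
t 13.4 tcp [ 0.4966 -0.1488  0.2666] yyaw 179.89 tilt [-0.0003  0.0006] F [-0.29 -0.   -0.98] M [ 0.05 -0.02 -0.03] w 0.112 j [  1.3   9.9 -10.1  -0.  -70.1  -1.4]
```

>>> {"method": "move_arm", "body": {
  "motion": [0, 0, 0.015, 0, 0, 0, 1, 0, 0, 0.03, 0, 0, 0, 1, 0, 0, 0.04, 0, 0, 0, 1, 0, 0, 0.04, 0, 0, 0, 1]
}}

```text
time_s: 13.73
tcp_pos: [0.4965, -0.1488, 0.2649]
ee_rot: [[-0.002, -1.0, -0.0], [-1.0, 0.002, 0.001], [-0.001, 0.0, -1.0]]
wrist_force: [0.3, 0.7, -1.1]
gripper_width: 0.108
```

```bash
python3 - <<'E'
from h import *
st()
E
```

```text
t 13.73 tcp [ 0.4965 -0.1488  0.2649] yyaw 179.88 tilt [-0.0004  0.0006] F [ 0.28  0.7  -1.1 ] M [ 0.05 -0.08 -0.06] w 0.108 j [  1.3   9.9 -10.3  -0.  -69.8  -1.4]
```

>>> {"method": "move_arm", "body": {
  "motion": [0, 0, 0.015, 0, 0, 0, 1, 0, 0, 0.03, 0, 0, 0, 1, 0, 0, 0.03, 0, 0, 0, 1]
}}

```text
time_s: 13.98
tcp_pos: [0.4969, -0.1489, 0.2642]
ee_rot: [[-0.002, -1.0, 0.001], [-1.0, 0.002, 0.0], [-0.0, -0.001, -1.0]]
wrist_force: [0.0, -0.1, 1.2]
gripper_width: 0.115
```

```bash
python3 - <<'E'
from h import *
st()
E
```

```text
t 13.98 tcp [ 0.4969 -0.1489  0.2642] yyaw 179.89 tilt [0.0006 0.0002] F [ 0.   -0.11  1.25] M [ 0.06 -0.06  0.01] w 0.115 j [  1.3  10.  -10.3  -0.  -69.7  -1.4]
```

>>> {"method": "move_arm", "body": {
  "motion": [0, 0, -0.03, 0, 0, 0, 1, 0, -0.1, -0.028, 0, 0, 0, 1, 0, -0.2, -0.026, 0, 0, 0, 1, 0, -0.3, -0.026, 0, 0, 0, 1, 0, -0.4, -0.026, 0, 0, 0, 1, 0, -0.5, -0.026, 0, 0, 0, 1, 0, -0.5, -0.026, 0, 0, 0, 1]
}}

```text
time_s: 14.57
tcp_pos: [0.5177, -0.1489, 0.2648]
ee_rot: [[-0.002, -1.0, 0.0], [-1.0, 0.002, 0.0], [-0.0, -0.0, -1.0]]
wrist_force: [0.8, -0.2, -1.5]
gripper_width: 0.111
```

```bash
python3 - <<'E'
from h import *
st()
s=imaging.capture("scene")
cv2.imwrite("pics/g6.png",cv2.resize(s[105:155,190:265],None,fx=10,fy=10,interpolation=2))
E
```

```text
t 14.57 tcp [ 0.5177 -0.1489  0.2648] yyaw 179.9 tilt [0.0004 0.0002] F [ 0.82 -0.24 -1.45] M [ 0.05 -0.05  0.01] w 0.111 j [  1.2  12.   -7.7  -0.  -70.3  -1.3]
```

View pics/g6.png

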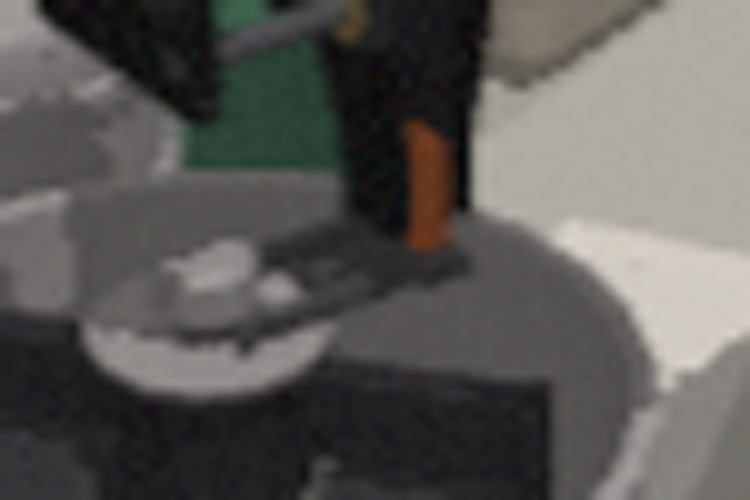

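>>> {"method": "move_arm", "body": {
  "motion": [0, -0.04, 0, 0, 0, 0, 1, 0, -0.08, 0, 0, 0, 0, 1, 0, -0.12, 0, 0, 0, 0, 1, 0, -0.12, 0, 0, 0, 0, 1]
}}

```text
time_s: 14.95
tcp_pos: [0.5221, -0.1489, 0.2648]
ee_rot: [[-0.002, -1.0, -0.0], [-1.0, 0.002, 0.0], [-0.0, 0.0, -1.0]]
wrist_force: [0.4, 0.4, -0.8]
gripper_width: 0.115
```

```bash
python3 - <<'E'
from h import *
st()
E
```

```text
t 14.95 tcp [ 0.5221 -0.1489  0.2648] yyaw 179.89 tilt [-0.0004  0.0001] F [ 0.41  0.41 -0.8 ] M [ 0.   -0.    0.02] w 0.115 j [  1.2  12.4  -7.1  -0.  -70.5  -1.3]
```

>>> {"method": "move_arm", "body": {
  "motion": [0, -0.04, 0, 0, 0, 0, 1, 0, -0.08, 0, 0, 0, 0, 1, 0, -0.08, 0, 0, 0, 0, 1]
}}

```text
time_s: 15.2
tcp_pos: [0.5235, -0.1491, 0.2645]
ee_rot: [[-0.002, -1.0, -0.005], [-1.0, 0.002, 0.0], [-0.0, 0.005, -1.0]]
wrist_force: [-5.1, 1.1, 1.1]
gripper_width: 0.115
```

```bash
python3 - <<'E'
from h import *
st()
E
```

```text
t 15.2 tcp [ 0.5235 -0.1491  0.2645] yyaw 179.88 tilt [-0.0053  0.0001] F [-5.05  1.05  1.11] M [0.16 1.46 0.06] w 0.115 j [  1.2  12.7  -6.8  -0.  -70.8  -1.3]
```

>>> {"method": "move_arm", "body": {
  "motion": [0, -0.08, 0, 0, 0, 0, 1, 0, -0.12, 0, 0, 0, 0, 1, 0, -0.15, 0, 0, 0, 0, 1, 0, -0.15, 0, 0, 0, 0, 1]
}}

```text
time_s: 15.53
tcp_pos: [0.5254, -0.1493, 0.2648]
ee_rot: [[-0.002, -1.0, -0.015], [-1.0, 0.002, 0.0], [-0.0, 0.015, -1.0]]
wrist_force: [-10.8, 1.2, 5.2]
gripper_width: 0.114
```

```bash
python3 - <<'E'
from h import *
st()
E
```

```text
t 15.53 tcp [ 0.5254 -0.1493  0.2648] yyaw 179.88 tilt [-0.0148  0.0002] F [-10.77   1.2    5.16] M [0.58 3.01 0.07] w 0.114 j [  1.1  13.2  -6.1  -0.  -71.6  -1.2]
```

>>> {"method": "move_arm", "body": {
  "motion": [0, -0.1, -0.005, 0.2, 0, 0, 1, 0, -0.15, -0.01, 0.3, 0, 0, 1, 0, -0.18, -0.01, 0.35, 0, 0, 1, 0, -0.2, -0.01, 0.35, 0, 0, 1, 0, -0.2, -0.01, 0.35, 0, 0, 1]
}}

```text
time_s: 15.95
tcp_pos: [0.533, -0.1491, 0.2648]
ee_rot: [[-0.002, -1.0, 0.016], [-1.0, 0.002, 0.001], [-0.001, -0.016, -1.0]]
wrist_force: [3.3, 0.3, -0.9]
gripper_width: 0.11
```

```bash
python3 - <<'E'
from h import *
st()
E
```

```text
t 15.95 tcp [ 0.533  -0.1491  0.2648] yyaw 179.88 tilt [0.0156 0.0006] F [ 3.29  0.32 -0.91] M [ 0.21 -0.82 -0.03] w 0.11 j [  1.1  13.   -6.3  -0.  -69.8  -1.3]
```

>>> {"method": "move_arm", "body": {
  "motion": [0, -0.05, 0, -0.1, 0, 0, 1, 0, -0.1, 0, -0.18, 0, 0, 1, 0, -0.13, 0, -0.18, 0, 0, 1, 0, -0.13, 0, -0.18, 0, 0, 1]
}}

```text
time_s: 16.28
tcp_pos: [0.5385, -0.1492, 0.2645]
ee_rot: [[-0.002, -1.0, -0.001], [-1.0, 0.002, 0.001], [-0.001, 0.001, -1.0]]
wrist_force: [-0.7, 0.1, -1.0]
gripper_width: 0.112
```

```bash
python3 - <<'E'
from h import *
st()
E
```

```text
t 16.28 tcp [ 0.5385 -0.1492  0.2645] yyaw 179.87 tilt [-0.0011  0.0006] F [-0.73  0.15 -1.02] M [ 0.06  0.03 -0.06] w 0.112 j [  1.1  14.1  -5.   -0.  -71.   -1.2]
```

>>> {"method": "move_arm", "body": {
  "motion": [0, -0.03, 0, 0, 0, 0, 1, 0, -0.05, 0, 0, 0, 0, 1, 0, -0.05, 0, 0, 0, 0, 1]
}}

```text
time_s: 16.53
tcp_pos: [0.5388, -0.1492, 0.2645]
ee_rot: [[-0.002, -1.0, -0.006], [-1.0, 0.002, 0.001], [-0.001, 0.006, -1.0]]
wrist_force: [-5.4, -0.2, 2.3]
gripper_width: 0.118
```

```bash
python3 - <<'E'
from h import *
st()
E
```

```text
t 16.53 tcp [ 0.5388 -0.1492  0.2645] yyaw 179.87 tilt [-0.0057  0.0006] F [-5.39 -0.22  2.28] M [0.23 1.52 0.06] w 0.118 j [  1.1  14.2  -4.8  -0.  -71.4  -1.2]
```

>>> {"method": "move_arm", "body": {
  "motion": [0, 0.02, 0, 0.06, 0, 0, 1, 0, 0.02, 0, 0.06, 0, 0, 1, 0, 0.02, 0, 0.06, 0, 0, 0.6, 0, 0.02, 0, 0.06, 0, 0, 0.5, 0, 0.02, 0, 0.06, 0, 0, 0.5, 0, 0.02, 0, 0.06, 0, 0, 0.5]
}}

```text
time_s: 17.03
tcp_pos: [0.5383, -0.1493, 0.2646]
ee_rot: [[-0.002, -1.0, 0.0], [-1.0, 0.002, 0.001], [-0.001, -0.0, -1.0]]
wrist_force: [0.8, -0.2, -0.7]
gripper_width: 0.241
```

```bash
python3 - <<'E'
from h import *
st()
s=imaging.capture("scene")
cv2.imwrite("pics/g7.png",cv2.resize(s[105:155,190:265],None,fx=10,fy=10,interpolation=2))
E
```

```text
t 17.03 tcp [ 0.5383 -0.1493  0.2646] yyaw 179.87 tilt [0.0002 0.0005] F [ 0.84 -0.15 -0.69] M [ 0.1  -0.07 -0.03] w 0.241 j [  1.1  14.   -5.1  -0.  -71.   -1.2]
```

View pics/g7.png

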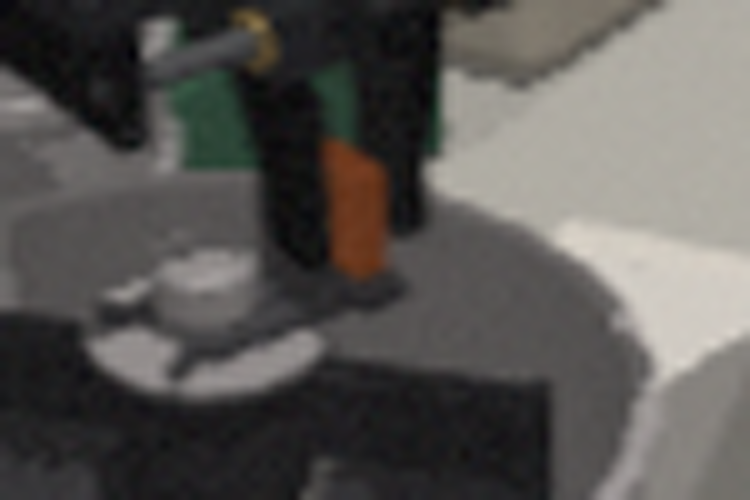

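>>> {"method": "move_arm", "body": {
  "motion": [0, 0, -0.15, 0, 0, 0, 0.5, 0, 0, -0.35, 0, 0, 0, 0.5, 0, 0, -0.6, 0, 0, 0, 0.5, 0, 0, -1, 0, 0, 0, 0.5, 0, 0, -1.5, 0, 0, 0, 0.5, 0, 0, -2, 0, 0, 0, 0.5, 0, 0.8, -2.2, 0, 0, 0, 0.5, 0, 1.6, -2.2, 0, 0, 0, 0.5, -0.8, 2.4, -2.2, 0, 0, 0, 0.5, -1.6, 3, -2.2, 0, 0, 0, 0.5, -2.4, 3.5, -2.2, 0, 0, 0, 0.5, -3.2, 4, -2.2, 0, 0, 0, 0.5, -4, 4, -2.2, 0, 0, 0, 0.5, -4, 4, -2.2, 0, 0, 0, 0.5]
}}

```text
time_s: 18.25
tcp_pos: [0.378, 0.0145, 0.3547]
ee_rot: [[0.004, -1.0, 0.005], [-1.0, -0.004, 0.004], [-0.003, -0.005, -1.0]]
wrist_force: [0.3, 0.5, -0.9]
gripper_width: 0.25
```

```bash
python3 - <<'E'
from h import *
st()
s=imaging.capture("scene");t=imaging.capture("top")
cv2.imwrite("pics/s8.png",s);cv2.imwrite("pics/t8.png",t)
cv2.imwrite("pics/g8.png",np.hstack([cv2.resize(s[100:160,185:265],(400,300),interpolation=2),cv2.resize(t[145:205,260:340],(400,300),interpolation=2)]))
E
```

```text
t 18.25 tcp [0.378  0.0145 0.3547] yyaw -179.76 tilt [0.0047 0.0035] F [ 0.31  0.48 -0.88] M [ 0.03 -0.11  0.04] w 0.25 j [ 27.1  -7.8 -15.8  -0.1 -81.6 -26.9]
```

View pics/g8.png

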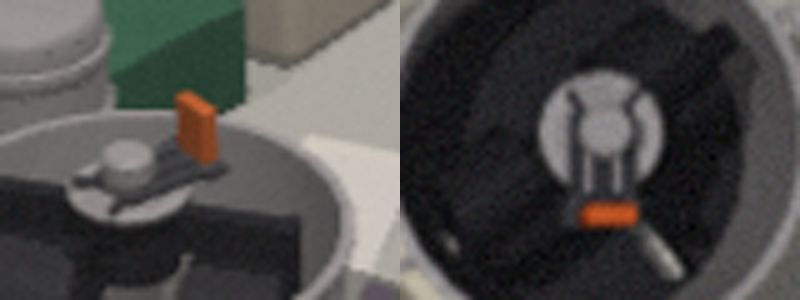

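```bash
python3 - <<'E'
from h import *
t=cv2.imread("pics/t8.png")
cv2.imwrite("pics/g9.png",np.clip(cv2.resize(t[153:198,280:325],None,fx=13,fy=13,interpolation=2)*1.5,0,255).astype(np.uint8))
for nm,P in(("seat",(0,0)),("tipL",(.022,.017)),("tipR",(.022,-.017)),("backL",(-.05,.021))):
    q=proj("top",(.5828+P[0],-.149+P[1],.2575));print(nm,((q-[280,153]+.5)*13).round(0))
q=proj("top",(.5828-.05,-.149,.29));print("tabtop rear",((q-[280,153]+.5)*13).round(0))
q=proj("top",(.5828-.04,-.149,.29));print("tabtop front",((q-[280,153]+.5)*13).round(0))
E
```

```text
seat [264. 243.]
tipL [180. 133.]
tipR [348. 134.]
backL [160. 491.]
tabtop rear [290. 485.]
tabtop front [290. 433.]
```

View pics/g9.png

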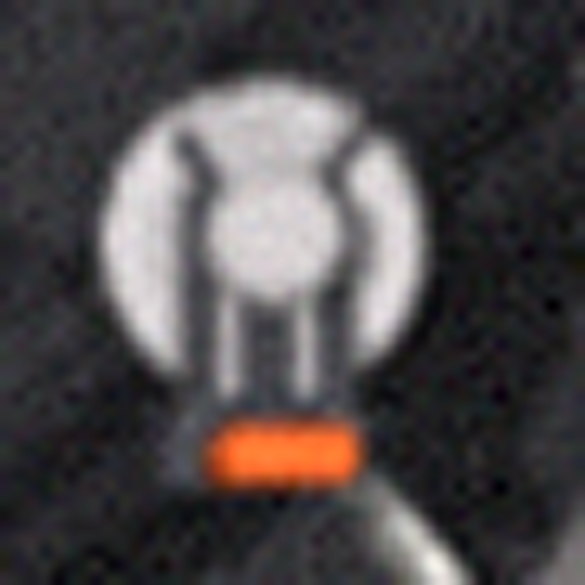

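```bash
python3 - <<'E'
from station import r
print(r.finish_job())
E
```

```text
the job is handed in; nothing more can be done
None
```

The holder is down home, the clip is snapped onto the shaft's neck, and I handed the job in at about 18.3 s. `finish_job` reports no verdict.

**What I did:**
- I felt the shaft's head at 0.276 m, which put the washer's home height at about 0.254 m.
- I turned the holder roughly 50° counter-clockwise from a wing until it locked. The pictures then showed it dropped, with the groove uncovered.
- I gripped the larger clip by its tab and felt for the washer with the clip's underside. I raised it slightly, pushed it in at about 11 N until the arms snapped, and went on to the tongue stop at about 5 N.
- I eased back 0.5 mm, opened the fingers and lifted away.

**Last checks:**
- In the top view the lips are past the neck. The tips and tab lie within about 0.5 mm of where they should be with the seat on the shaft axis.
- In the scene view the clip looks level, flat between washer and head.
- The arm stands clear, with no contact force beyond the sensor noise of about 1 N.
- The arm stayed clear of the bystanders and the smaller clip, and felt no contact near them. I did not measure their final positions.

**Disagreement:** the two cameras differed by up to about 4 mm near the table when I located the clip and by 2 to 3 mm at the shaft. I took in-between values, and the insertion showed almost no sideways force (about 1 N).

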